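# Index the sample table to the next vial

## Task

Bring the next sample vial to the reader: with closed fingertips press the indexing plunger down by its thumb cup and, keeping it down, push it round counter-clockwise (seen from above) to the next hole, one hole only, then let it up so that the plunger springs fully home there. Lift nothing, leave the vials standing in their sockets and do not disturb the bottle, pot and beaker beside the table; finish clear of everything.

Things in the scene. Friction and masses are not known exactly. Their poses are not given: they have to be found in the camera images.
- turntable (a joint): the round sample table, a light grey disc 176 mm across, top 50 mm above the bench, turning about the upright axis of the base; rad, 0 at the start hole, positive counter-clockwise seen from above; 1.047 (60 degrees) is the next hole. Locked (but for 0.015 rad of play either way) while the plunger is up; turns with under 1 N at the cup once it is pressed.
- plunger (a joint): how far the indexing plunger is pressed straight down; 0 up (sprung), 0.012 m on its stop. The spring takes about 2.5 N to start and 6.5 N at the stop. Its collar leaves the hole at 9 mm; between holes the index plate keeps it from rising above 9 mm. Its rounded nose enters a hole by itself when within about 3 mm of it, and it then springs up to 0 when let go.
- cup_floor (a point): centre of the flat floor of the plunger's white round thumb cup, 73 mm above the bench when up, 61 mm when fully pressed. The cup is 52 mm wide inside (60 outside), its rim 12 mm above the floor. It stands on an arm of the sample table, 130 mm from the table's axis, and travels with the table; closed fingertips fit inside and can push against the floor and the wall; the cup lags behind the fingertips until they meet its wall. z is up.
- table_centre (a point): centre of the sample table's top face on its axis, 50 mm above the bench; turns with the table. Clear of the cup, a 36 mm wide hub stands 12 mm above it.
- next_hole (a point): the dark index hole (16 mm wide) in the fixed aluminium index plate where the plunger has to end: on the plate's top face, 34 mm above the bench, 130 mm from the axis, 60 degrees counter-clockwise of the start hole. The cup's centre ends straight above it. Six such holes lie 60 degrees apart on a dark circular slot.
- base: fixed base of the sample table, a grey disc 320 mm across and 34 mm high; origin under the table's axis on the bench. Its x axis points from the axis to the reader, a grey box 75 x 110 mm and 128 mm high with a dark window, starting 165 mm from the axis. At the start the plunger stands 150 degrees counter-clockwise of that x axis, at the end 210 degrees.
- vial0: capped amber sample vial, 28 mm wide, 55 mm high, loose in a 10 mm deep socket 65 mm from the table's axis, at the reader at the start; origin under its foot, 50 mm above the bench.
- vial1: capped amber sample vial, 28 mm wide, 55 mm high, loose in a 10 mm deep socket 65 mm from the table's axis, one place clockwise of the reader at the start, so it comes to the reader; origin under its foot, 50 mm above the bench.
- vial2: capped amber sample vial, 28 mm wide, 55 mm high, loose in a 10 mm deep socket 65 mm from the table's axis, two places clockwise of the reader at the start; origin under its foot, 50 mm above the bench.
- vial3: capped amber sample vial, 28 mm wide, 55 mm high, loose in a 10 mm deep socket 65 mm from the table's axis, opposite the reader at the start; origin under its foot, 50 mm above the bench.
- reagent: bystander: amber reagent bottle, 62 mm wide, 135 mm high, on the bench beside the base; origin under its foot.
- pot: bystander: white pot with a screw lid, 58 mm wide, 60 mm high, on the bench beside the base; origin under its foot.
- beaker: bystander: white open beaker, 60 mm wide, 80 mm high, on the bench beside the base; origin under its foot.
Mind the look-alikes: they are no part of the job. Leave any brown or purple look-alike of the vial1 alone.

How it is judged:
On the way, in this order (a step that is already met when the one before it is completed fails the run):
1. the plunger is pressed down out of its starting hole (value of joint plunger above 0.0085 m and value of joint turntable between -0.15 and 0.15 rad), for 0.05 s.
2. with the plunger down, the table is turned counter-clockwise between the holes (value of joint plunger above 0.007 m and value of joint turntable between 0.3 and 0.95 rad), for 0.05 s.
At the end, for the whole second after the job is handed in: The sample table stands within 0.035 rad (2 degrees) of the next hole (1.047 rad), at rest; the plunger is up within 2 mm; all four vials stand upright and seated in their sockets, at rest (value of joint turntable between 1.0122 and 1.0822 rad and value of joint plunger below 0.002 m and velocity of joint turntable between -0.03 and 0.03 rad/s and height (world z) of vial0 between 0.046 and 0.055 m and angle between each of vial0, vial1, vial2, vial3's own z axis and vertical below 0.12 rad and horizontal distance between vial0 and table_centre between 0.058 and 0.072 m and height (world z) of vial1 between 0.046 and 0.055 m and horizontal distance between vial1 and table_centre between 0.058 and 0.072 m and height (world z) of vial2 between 0.046 and 0.055 m and horizontal distance between vial2 and table_centre between 0.058 and 0.072 m and height (world z) of vial3 between 0.046 and 0.055 m and horizontal distance between vial3 and table_centre between 0.058 and 0.072 m and linear speed of each of vial0, vial1, vial2, vial3 below 0.02 m/s); the robot touches nothing.
It fails at once if the table is turned past the next hole by more than 0.3 rad (value of joint turntable above 1.3472 rad).
It fails at once if the table is turned clockwise from its start by more than 0.3 rad (value of joint turntable below -0.3 rad).
It fails at once if a vial is lifted by more than 7 mm in its socket (height (world z) of any of vial0, vial1, vial2, vial3 above 0.057 m).
It fails at once if the bottle, pot or beaker is moved by more than 20 mm, lifted or tipped (distance of any of reagent, pot, beaker from where it was at the start of the episode above 0.02 m or angle between any of reagent, pot, beaker's own z axis and vertical above 0.3 rad).
It also fails if it takes over 38 s, if anything falls off the work surface, if the arm or the gripper's body presses on something with over 40 N, if the wrist force passes 120 N, or if a joint passes its speed limit or range.

## Robot

A 6-joint arm with a two-finger parallel gripper is mounted at the origin on the work surface. World frame = base frame: x ahead of the robot, y to its left, z up, the work surface at z = 0. Lengths are in m, angles in rad, forces in N, time in s.
With the tool pointing down it reaches from about 0.275 to 0.75 m from the base axis. Payload 10.2 kg.
Tool frame: the origin (TCP) lies midway between the tips of the shut fingers; the grasp point (between the pads) lies 19 mm behind it (r.hold_point_z is the z of the grasp point in the tool frame, in m); z points along the fingers, y is the line along which they close (so a half turn about z gives the same grasp; the last joint's range is limited). The gripper opens to 85 mm and grips with 20 to 120 N. Pads are 22 mm wide; open, the fingers measure 114 mm over their backs; the gripper's body (76 mm by 85 mm) begins 54 mm behind the grasp point. The pads swing forward as they close: fully open they stand 13 mm farther back than shut.
Start: joints at [0.986, 0.313, 1.498, -0, 1.331, -0.223], TCP at [0.186, 0.491, 0.231] pointing down, gripper open.
Joint ranges: [-2.94, 2.94], [-0.97, 2.17], [0.19, 2.56], [-1.23, 4.37], [0.02, 3.11], [-2.88, 2.88]. Speed limits (rad/s): [2.39, 2.39, 3.01, 3.14, 3.14, 3.14].

## Interface

Orientations are given as a unit quaternion [x, y, z, w].
In Python, from station import readout, viewer, job_done, r gives the robot as it stands. The module is installed in compiled form; this text tells all that it offers.
- The arm moves only by the tool arm_command, never from a script. Its argument "commands" is a list of rows, each a list of 3 entries, a list of its own where there are three numbers: the shift along the tool's x, y, z in mm, then the turn, a rotation vector about the tool's x, y, z in degrees, then the finger opening in mm, from 0 to 85.4. In form: [[[x, y, z], [wx, wy, wz], gripper], ...]. A call has 1 to 20 rows; each row is the pose to reach, as a shift and turn from the pose commanded when the call began, along the tool's axes at that moment; what a row does not reach only later rows make up. A row lasts 1/10 s, in which the tool goes at most 50 mm and 8.59 degrees, less where a joint would pass 70% of its speed; a pose out of reach is approached as far as the arm can. A call with a gripper value outside its range is refused whole. The fingers move at their own pace and stop on an object; "newtons" is the grip in N (left out, the last holds). Time passes only in rows, so rows that repeat a pose let the fingers close. It gives the time, the measured TCP pose, the force, the opening and the grip force at its end, in the units of the state.
- readout.get_state(): the state, without advancing time (a new reading comes with each control period).
- viewer.read_camera(name): name is "scene" or "top" or "wrist"; returns a dict with "img" (480x640x3 uint8, red, green, blue), "fx", "fy", "cx", "cy" (pixels), "xyz" and "rotation" of the camera in the world; the wrist camera has in their place "T_tool_cam" (4x4, takes a point from camera to tool coordinates, whose origin is the TCP and whose axes are the flange's). Camera axes: x right, y up, looking along -z (the intrinsics and any distortion apply to the point x, -y, -z); pixel columns grow to the right and rows downward; lengths in m; the calibration is good to about 2 mm. The wrist camera is an equidistant fisheye: a pixel r from the principal point sees the ray r / f radians off the axis. A picture is of the moment at which its call begins: read the wrist's pose just before it. There is no depth.
- job_done(): hands the job in; it is judged then, once.
The state is a dict: "t": time; "joint_positions": joint angles; "dq": joint speeds; "tau": joint torques, N m; "eef_pos": TCP position; "orientation": TCP orientation; "force": force on the tool from outside, world axes, zero at the start; "moment": the same for the moment, N m; "opening": finger opening in m; "grasp_force": force on a finger pad.
Only numpy, scipy, OpenCV 4.12 (cv2) and the standard library are available. Lean on these libraries where they do the work, as an engineer would, in place of code of your own. Each camera call takes 0.05 s, during which the arm holds its last target. There are 200 camera calls.

## Working session

There is one attempt and no reset: what is moved stays moved. The work goes in short steps, Python scripts to look and compute and a tool call to move; the robot and the scene stay as the last step left them, time stands still between calls to the robot, and variables do not carry over. Pictures are saved under pics/ and viewed, at most 10 in all, crops included, and the job is handed in when it is done.

Besides the shell and the picture viewer there is one more tool, called after ">>>" as name(argument=value, ...) on one line, values as JSON. arm_command: Moves the arm, as the interface text tells. Its arguments: {"type":"object","properties":{"commands":{"type":"array","items":{"type":"array"}},"newtons":{"type":"number"}},"required":["commands"]}

```bash
mkdir -p pics; python3 - <<'E'
from station import readout, viewer, r
import cv2,pickle
s=readout.get_state();print({k:s[k] for k in('t','eef_pos','orientation','force','opening')})
d={}
for n in('top','scene'):
    d[n]=viewer.read_camera(n);cv2.imwrite(f'pics/{n}0.png',d[n]['img'][...,::-1]);print(n,{k:v for k,v in d[n].items() if k!='img'})
pickle.dump(d,open('d.pkl','wb'))
E
```

```text
{'t': 0.0, 'eef_pos': array([0.18566534, 0.49079601, 0.23071269]), 'orientation': array([ 1.79921414e-01,  9.83680761e-01, -6.06725061e-04, -2.79295000e-04]), 'force': array([0.42088119, 0.24718964, 0.35293838]), 'opening': 0.08520749657507397}
top {'fx': 511.5422107931504, 'fy': 511.5422107931504, 'cx': 321.1394741315699, 'cy': 246.2698160128376, 'xyz': array([0.49487887, 0.03030156, 0.92109062]), 'rotation': array([-0.06012646,  0.04062696,  0.71498019, -0.69536867])}
scene {'fx': 597.6010332425171, 'fy': 597.6010332425171, 'cx': 320.1156033005789, 'cy': 236.4418405486114, 'xyz': array([1.22640793, 0.54662568, 0.80759587]), 'rotation': array([0.16542255, 0.3682389 , 0.82723326, 0.39079487])}
```

View pics/top0.png

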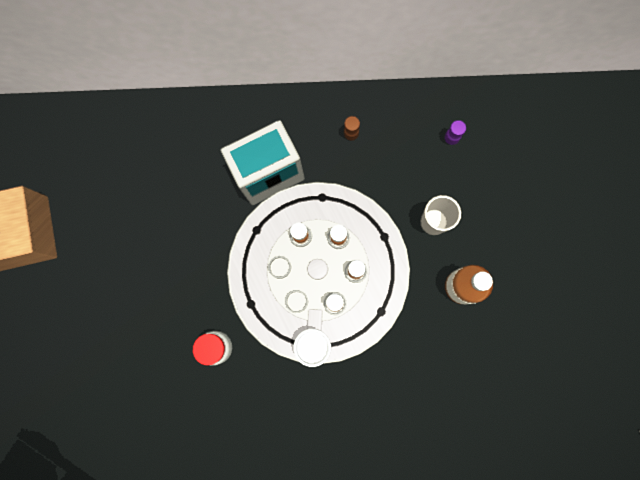

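View pics/scene0.png

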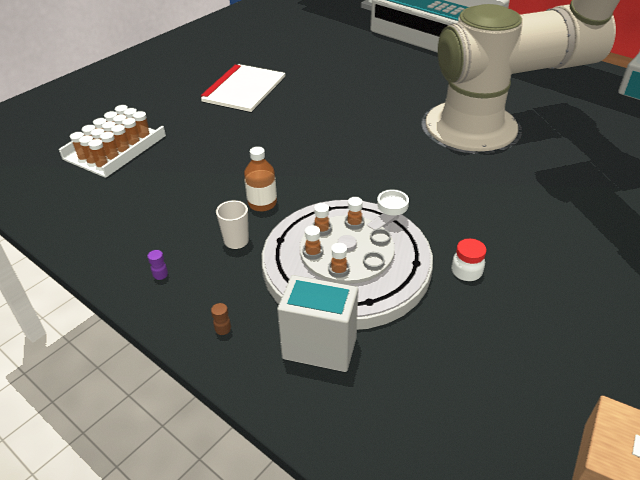

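The top view shows the cup at (312,347), the table axis near (318,270), and the reader upper left at (262,160). The index holes are at (322,197), (257,230), (251,304), (381,312) and (385,237). Counter-clockwise from the cup leads to the hole at (381,312). The look-alikes are brown (351,127) and purple (456,131). The real vials are the white-capped ones on the table.

```bash
cat > h.py <<'E'
import numpy as np, cv2
from scipy.spatial.transform import Rotation as R
def plane(c,uv,z):
    uv=np.atleast_2d(uv).astype(float)
    d=np.c_[(uv[:,0]-c['cx'])/c['fx'],-(uv[:,1]-c['cy'])/c['fy'],-np.ones(len(uv))]
    d=R.from_quat(c['rotation']).apply(d);o=np.array(c['xyz'])
    return o+d*((z-o[2])/d[:,2])[:,None]
def px(c,p):
    q=R.from_quat(c['rotation']).inv().apply(np.asarray(p)-c['xyz']);return c['cx']-c['fx']*q[0]/q[2],c['cy']+c['fy']*q[1]/q[2]
E
python3 - <<'E'
import pickle;from h import *
d=pickle.load(open('d.pkl','rb'));c=d['top'];img=c['img'];g=img.max(2)
H=[]
for u,v in [(322,197),(257,230),(251,304),(381,312),(385,237)]:
    # refine: blob of dark after eroding the thin slot
    w=(g[v-12:v+13,u-12:u+13]<60).astype(np.uint8);w=cv2.morphologyEx(w,cv2.MORPH_OPEN,cv2.getStructuringElement(2,(5,5)))
    m=cv2.moments(w,True);H.append((u-12+m['m10']/m['m00'],v-12+m['m01']/m['m00']) if m['m00'] else (u,v))
    print(H[-1],m['m00'])
P=plane(c,H,.034)[:,:2]
# order CCW: angles known up to a phase
ks=np.array([4,5,0,2,3])  # guess ccw index in 60deg steps set below
a=np.degrees(np.arctan2(*(P-plane(c,[(318,270)],.06)[0,:2]).T[::-1]));print('ang',a)
A=np.c_[2*P,np.ones(5)];x=np.linalg.lstsq(A,(P**2).sum(1),rcond=None)[0];C=x[:2];print('centre',C,'rad',np.sqrt(x[2]+C@C))
a=np.degrees(np.arctan2(*(P-C).T[::-1]));print('ang',a, a%60)
# cup rim
m=(g>235).astype(np.uint8);print('red')
cv2.imwrite('pics/cup.png',cv2.resize(img[300:385,260:400,::-1],None,fx=5,fy=5,interpolation=2))
ph=np.mean((a-a[3]+30)%60-30)+a[3];print('next hole ang',ph)
n=C+.13*np.array([np.cos(np.radians(ph)),np.sin(np.radians(ph))]);s=C+.13*np.array([np.cos(np.radians(ph-60)),np.sin(np.radians(ph-60))])
print('next',n,'start',s)
for z in(.073,.085):print('start px',z,px(c,[*s,z]),px(d['scene'],[*s,z]))
E
```

```text
(321.6041666666667, 197.10416666666666) 48.0
(256.0, 230.0) 47.0
(250.17073170731706, 303.6829268292683) 41.0
(380.5, 311.5) 36.0
(383.9047619047619, 236.35714285714286) 42.0
ang [  -3.79347287   54.83587283  113.71944701 -124.52472105  -63.31100859]
centre [0.58115491 0.06067308] rad 0.13013445782677746
ang [  -4.66544356   55.32444742  115.09864389 -125.02813001  -64.70163439] [55.33455644 55.32444742 55.09864389 54.97186999 55.29836561]
red
next hole ang -124.79442332833578
next [ 0.50697254 -0.04608353] start [0.45160978 0.07153859]
start px 0.073 (np.float64(311.881619704354), np.float64(346.99140330206126)) (np.float64(392.89915897459974), np.float64(202.8179886700452))
start px 0.085 (np.float64(311.5278386071152), np.float64(347.38792727368116)) (np.float64(393.32296400841426), np.float64(197.97673293759215))
```

View pics/cup.png

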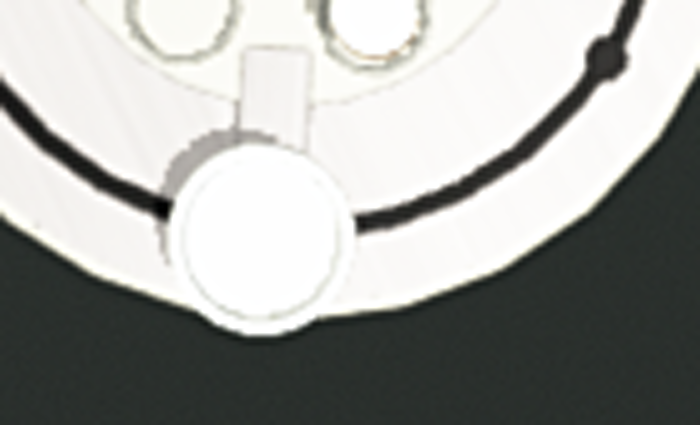

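The holes fit a circle of radius 130.1 mm. The predicted cup position, (311.7,347.2), matches the crop at (312,347.4). So the cup is at (0.4516, 0.0715) and the next hole at (0.5070, -0.0461).

>>> arm_command(commands=[[[-397,-298,0],[0,0,0],0],[[-397,-298,0],[0,0,0],0],[[-397,-298,0],[0,0,0],0],[[-397,-298,0],[0,0,0],0],[[-397,-298,0],[0,0,0],0],[[-397,-298,0],[0,0,0],0],[[-397,-298,0],[0,0,0],0],[[-397,-298,0],[0,0,0],0],[[-397,-298,0],[0,0,0],0],[[-397,-298,0],[0,0,0],0],[[-397,-298,0],[0,0,0],0],[[-397,-298,0],[0,0,0],0],[[-397,-298,0],[0,0,0],0],[[-397,-298,40],[0,0,0],0],[[-397,-298,80],[0,0,0],0],[[-397,-298,120],[0,0,0],0],[[-397,-298,120],[0,0,0],0],[[-397,-298,120],[0,0,0],0]], newtons=20)

```text
t: 1.9
eef_pos: [0.4518, 0.0725, 0.1124]
orientation: [0.179, 0.984, 0.0, 0.0]
force: [0.3, 0.1, 0.7]
opening: -0.0
grasp_force: 0.0
```

```bash
python3 - <<'E'
from station import readout, viewer
from h import *
s=readout.get_state();c=viewer.read_camera('wrist');print({k:s[k] for k in('t','eef_pos','orientation','force','opening','joint_positions')})
print({k:v for k,v in c.items() if k!='img'})
cv2.imwrite('pics/w1.png',c['img'][...,::-1])
Rt=R.from_quat(s['orientation'])
for n,t in(('cup',[.45161,.07154,.073]),('next',[.50697,-.04608,.034])):
    print(n,Rt.inv().apply(np.array(t)-s['eef_pos'])*1000)
    q=np.linalg.inv(c['T_tool_cam'])@np.r_[Rt.inv().apply(np.array(t)-s['eef_pos']),1]
    th=np.arctan2(np.hypot(q[0],q[1]),-q[2]);k=th/np.hypot(q[0],q[1]);print(c['cx']+c['fx']*k*q[0],c['cy']-c['fy']*k*q[1])
E
```

```text
{'t': 1.9, 'eef_pos': array([0.45176315, 0.07254952, 0.11238775]), 'orientation': array([1.79181500e-01, 9.83816024e-01, 2.92260937e-05, 1.41679041e-04]), 'force': array([0.3324362 , 0.14498584, 0.74716727]), 'opening': -4.7659216309589997e-05, 'joint_positions': array([-9.77865455e-02,  3.06866145e-01,  1.84891398e+00,  4.19174296e-05,
        9.85525320e-01, -1.30829717e+00])}
{'fx': 371.64829954431775, 'fy': 371.64829954431775, 'cx': 312.5083225879213, 'cy': 235.06796186078813, 'T_tool_cam': array([[ 8.14909271e-04,  9.59735323e-01,  2.80904693e-01,
         7.16488724e-02],
       [ 9.99999405e-01, -9.85875621e-04,  4.67314626e-04,
        -5.26011217e-04],
       [ 7.25435442e-04,  2.80904145e-01, -9.59735555e-01,
        -1.42603036e-01],
       [ 0.00000000e+00,  0.00000000e+00,  0.00000000e+00,
         1.00000000e+00]])}
cup [-0.20203643 -1.00295997 39.38769494]
311.7408723702249 268.9925155099859
next [-93.46528492 -91.55666318  78.40291394]
191.61537353336237 362.98804761297265
```

View pics/w1.png

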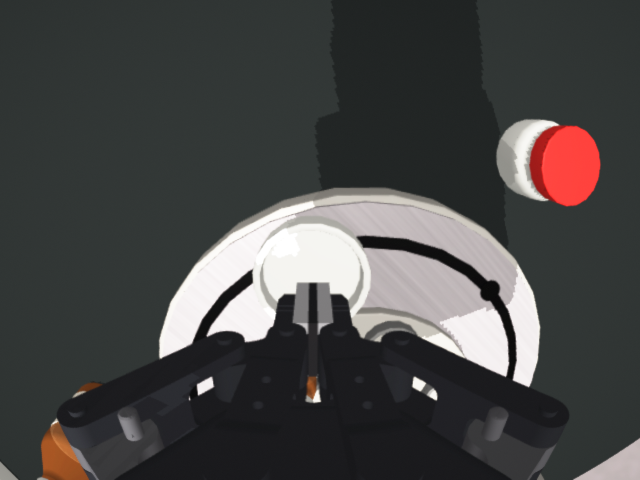

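Wrist view: the cup is at (312,268), directly under the shut fingertips and where predicted. Nothing obstructs the descent. I will press near the leading (counter-clockwise) wall.

>>> arm_command(commands=[[[-2,-8,0],[0,0,0],0],[[-2,-8,10],[0,0,0],0],[[-2,-8,20],[0,0,0],0],[[-2,-8,28],[0,0,0],0],[[-2,-8,34],[0,0,0],0],[[-2,-8,39],[0,0,0],0],[[-2,-8,44],[0,0,0],0],[[-2,-8,48],[0,0,0],0],[[-2,-8,48],[0,0,0],0],[[-2,-8,48],[0,0,0],0]])

```text
t: 2.95
eef_pos: [0.4506, 0.0637, 0.0634]
orientation: [0.18, 0.984, -0.0, -0.0]
force: [-4.0, -0.8, 5.7]
opening: -0.0
grasp_force: 2.7
```

```bash
python3 - <<'E'
from station import readout
s=readout.get_state();print({k:s[k] for k in('t','eef_pos','orientation','force')})
E
```

```text
{'t': 2.95, 'eef_pos': array([0.45055433, 0.06365002, 0.06337334]), 'orientation': array([ 1.79857410e-01,  9.83692663e-01, -2.77497190e-05, -2.37164034e-04]), 'force': array([-3.98162295, -0.76705229,  5.71911472])}
```

```bash
python3 - <<'E'
from h import *
C=np.array([.58115,.06067]);p0=np.array([.4506,.0637])
Rt=R.from_quat([.17986,.98369,0,0]);a0=np.arctan2(*(p0-C)[::-1]);print(np.degrees(a0)-175.2,np.hypot(*(p0-C)))
for t in range(0,76,4):
    a=a0+np.radians(t);p=C+.130*np.array([np.cos(a),np.sin(a)]);print(t,np.round(Rt.inv().apply([*(p-p0),0])*1000,1)[:2])
E
```

```text
3.4704324073705948 0.1305851576558378
0 [-0.6  0.2]
4 [-3.9 -8.3]
8 [ -7.8 -16.5]
12 [-12.2 -24.4]
16 [-17.2 -31.9]
20 [-22.7 -39.1]
24 [-28.7 -45.9]
28 [-35.2 -52.3]
32 [-42.1 -58.2]
36 [-49.3 -63.6]
40 [-57.  -68.5]
44 [-65.  -72.9]
48 [-73.2 -76.7]
52 [-81.7 -79.8]
56 [-90.4 -82.4]
60 [-99.2 -84.4]
64 [-108.2  -85.8]
68 [-117.3  -86.5]
72 [-126.3  -86.6]
```

>>> arm_command(commands=[[[0,0,1.5],[0,0,0],0],[[0,0,1.5],[0,0,0],0],[[-2,-4,1.5],[0,0,-2],0],[[-4,-8,1.5],[0,0,-4],0],[[-8,-16.5,1.5],[0,0,-8],0],[[-12,-24.5,1.5],[0,0,-12],0],[[-17,-32,1.5],[0,0,-16],0],[[-22.5,-39,1.5],[0,0,-20],0],[[-28.5,-46,1.5],[0,0,-24],0],[[-35,-52,1.5],[0,0,-28],0],[[-42,-58,1.5],[0,0,-32],0],[[-49,-63.5,1.5],[0,0,-36],0],[[-57,-68.5,1.5],[0,0,-40],0],[[-65,-73,1.5],[0,0,-44],0],[[-73,-76.5,1.5],[0,0,-48],0],[[-77.5,-78,1.5],[0,0,-50],0],[[-77.5,-78,1.5],[0,0,-50],0]])

```text
t: 4.65
eef_pos: [0.4963, -0.0379, 0.0623]
orientation: [-0.253, 0.967, -0.001, 0.0]
force: [-3.1, -3.6, 6.0]
opening: 0.0002
grasp_force: 3.1
```

```bash
python3 - <<'E'
from station import readout, viewer
from h import *
s=readout.get_state();print({k:s[k] for k in('t','eef_pos','orientation','force')})
p=s['eef_pos'];print('tool angle',np.degrees(np.arctan2(p[1]-.06067,p[0]-.58115))%360-175.2,np.hypot(p[1]-.06067,p[0]-.58115))
for n in('top','scene'):
    c=viewer.read_camera(n);cv2.imwrite(f'pics/{n}2.png',c['img'][...,::-1])
    if n=='top': cv2.imwrite('pics/top2c.png',cv2.resize(c['img'][170:370,220:420,::-1],None,fx=3,fy=3,interpolation=2))
E
```

```text
{'t': 4.65, 'eef_pos': array([ 0.49625646, -0.03790695,  0.0622679 ]), 'orientation': array([-2.53098956e-01,  9.67439918e-01, -8.99845519e-04,  3.36510011e-04]), 'force': array([-3.139431  , -3.57843709,  5.96724851])}
tool angle 54.06528118986202 0.13009353792556172
```

View pics/top2c.png

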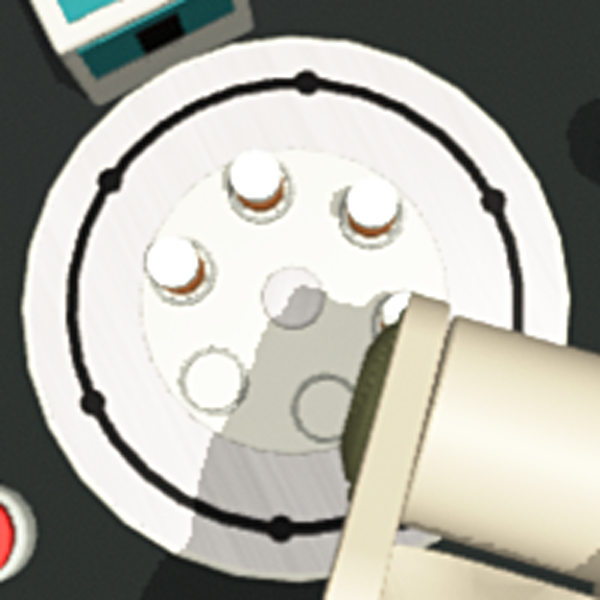

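Top crop: the table has turned counter-clockwise with the cup hidden under the wrist. The caps at crop (258,177), (372,202) and (175,263) and the empty socket at (213,380) are visible, so I'll work out the table angle from those sockets.

```bash
python3 - <<'E'
import pickle;from h import *
c=pickle.load(open('d.pkl','rb'))['top'];C=np.array([.58115,.06067])
for f,cr in (('top0',[(300,235),(338,237),(356,270),(334,303)]),('top2',[(306,229),(344,237.3),(278.3,257.7)])):
    g=cv2.imread(f'pics/{f}.png').min(2);out=[]
    for u,v in cr:
        u,v=int(u),int(v);w=(g[v-14:v+15,u-14:u+15]>=252).astype(np.uint8)
        n,l,st,ce=cv2.connectedComponentsWithStats(w);k=1+np.argmin([np.hypot(*(ce[i]-14))+(50 if st[i,4]<40 else 0) for i in range(1,n)])
        p=plane(c,ce[k]+[u-14,v-14],.105)[0,:2]-C
        out.append((st[k,4],round(np.degrees(np.arctan2(p[1],p[0]))%360,1),round(np.hypot(*p)*1000,1)))
    print(f,out)
# empty socket by Hough
for f,boxes in (('top0',[(279,267),(297,301)]),('top2',[(291,296.7),(329,306)])):
    for u,v in boxes:
        p=plane(c,(u,v),.052)[0,:2]-C;print(f,'sock',np.degrees(np.arctan2(p[1],p[0]))%360,np.hypot(*p)*1000)
E
```

```text
top0 [(np.int32(194), np.float64(25.0), np.float64(64.4)), (np.int32(197), np.float64(324.7), np.float64(64.9)), (np.int32(197), np.float64(265.0), np.float64(65.2)), (np.int32(205), np.float64(205.7), np.float64(65.2))]
top2 [(np.int32(199), np.float64(14.8), np.float64(64.6)), (np.int32(201), np.float64(314.8), np.float64(65.0)), (np.int32(201), np.float64(75.2), np.float64(64.4))]
top0 sock 85.42526172947817 65.29408421539505
top0 sock 146.55478660275793 64.11738544021006
top2 sock 135.36454652302038 64.60498568570218
top2 sock 196.36321518665773 66.01885623617808
```

The vials and sockets agree that the table is at 50.0°, with the fingertips leading by 4.1°. It needs 10° more, slowly.

>>> arm_command(commands=[[[-1.5,-4.2,0],[0,0,-2],0],[[-3.3,-8.5,0],[0,0,-4],0],[[-5.2,-12.6,0],[0,0,-6],0],[[-7.2,-16.7,0],[0,0,-8],0],[[-8.3,-18.7,0],[0,0,-9],0],[[-9.4,-20.7,0],[0,0,-10],0],[[-9.4,-20.7,0],[0,0,-10],0],[[-9.4,-20.7,0],[0,0,-10],0]])

```text
t: 5.55
eef_pos: [0.5144, -0.0511, 0.0624]
orientation: [-0.336, 0.942, -0.001, 0.0]
force: [-2.1, -4.5, 5.8]
opening: 0.0002
grasp_force: 2.9
```

```bash
cat > chk.py <<'E'
from station import readout, viewer
from h import *
import sys
C=np.array([.58115,.06067]);s=readout.get_state();print({k:s[k] for k in('t','eef_pos','force','joint_positions')})
p=s['eef_pos'];print('tool angle',np.degrees(np.arctan2(p[1]-C[1],p[0]-C[0]))%360-175.2,np.hypot(p[1]-C[1],p[0]-C[0]))
c=viewer.read_camera('top');cv2.imwrite(f'pics/{sys.argv[1]}.png',c['img'][...,::-1]);g=c['img'].min(2)
for a0,a1 in((25.2,85),(324.8,25),(265,325),(205.5,265)):
    a=np.radians(a1);u,v=np.round(px(c,[*(C+.065*np.array([np.cos(a),np.sin(a)])),.105])).astype(int)
    w=(g[v-14:v+15,u-14:u+15]>=252).astype(np.uint8);n,l,st,ce=cv2.connectedComponentsWithStats(w)
    for i in range(1,n):
        if 150<st[i,4]<250:
            q=plane(c,ce[i]+[u-14,v-14],.105)[0,:2]-C;print('vial turn',round((np.degrees(np.arctan2(q[1],q[0]))-a0)%360,1),'r',round(np.hypot(*q)*1000,1),st[i,4])
E
python3 chk.py top3
```

```text
{'t': 5.55, 'eef_pos': array([ 0.51444387, -0.05111925,  0.06238356]), 'force': array([-2.07350873, -4.48513554,  5.84209035]), 'joint_positions': array([-3.25367429e-01,  4.95575919e-01,  1.71877314e+00, -1.43002269e-03,
        9.25311133e-01, -2.58086971e+00])}
tool angle 63.974912671253065 0.13017889440546113
vial turn 60.0 r 64.4 203
vial turn 59.9 r 64.5 201
vial turn 59.4 r 65.0 203
```

The table is at 59.8°, within the capture range, so I lift straight up.

>>> arm_command(commands=[[[0,0,-1.5],[0,0,0],0],[[0,0,-3],[0,0,0],0],[[0,0,-5],[0,0,0],0],[[0,0,-8],[0,0,0],0],[[0,0,-11],[0,0,0],0],[[0,0,-16],[0,0,0],0],[[0,0,-30],[0,0,0],0],[[0,0,-60],[0,0,0],0],[[0,0,-100],[0,0,0],0],[[0,0,-140],[0,0,0],0],[[100,0,-150],[0,0,0],0],[[150,0,-150],[0,0,0],0],[[150,0,-150],[0,0,0],0],[[150,0,-150],[0,0,0],0],[[150,0,-150],[0,0,0],0],[[150,0,-150],[0,0,0],0]])

```text
t: 7.2
eef_pos: [0.3989, -0.1438, 0.2118]
orientation: [-0.336, 0.942, -0.0, -0.0]
force: [-0.6, 0.0, -0.6]
opening: -0.0001
grasp_force: 0.0
```

```bash
python3 chk.py top4; python3 - <<'E'
from station import viewer
from h import *
c=viewer.read_camera('scene');n=[.50697,-.04608]
t=cv2.imread('pics/top4.png')[170:370,220:420];s=c['img'][150:350,240:440,::-1]
print('cup rim px if home: scene',px(c,[*n,.085]),'if 9mm down',px(c,[*n,.076]))
cv2.imwrite('pics/fin.png',cv2.resize(np.hstack([t,s]),None,fx=2,fy=2,interpolation=2))
E
```

```text
{'t': 7.2, 'eef_pos': array([ 0.39891585, -0.14376776,  0.21175837]), 'force': array([-0.55741107,  0.04345521, -0.59496818]), 'joint_positions': array([-6.23372389e-01,  1.06657859e-01,  1.80778801e+00, -6.21419450e-04,
        1.22725760e+00, -2.88016583e+00])}
tool angle 53.086449315814264 0.273868728721838
vial turn 59.7 r 64.1 198
vial turn 59.5 r 64.5 192
vial turn 59.1 r 64.9 199
vial turn 58.7 r 65.2 204
cup rim px if home: scene (np.float64(327.7907510804551), np.float64(188.26005649385516)) if 9mm down (np.float64(327.815642688256), np.float64(191.86915268470872))
```

View pics/fin.png

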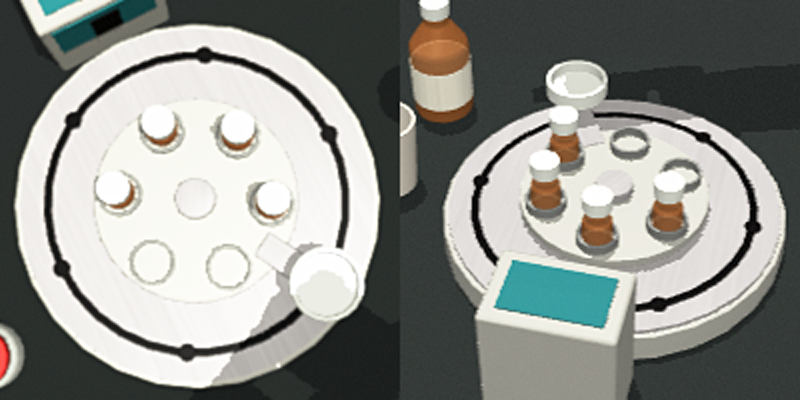

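The cup stands at the next hole, at (325,283) in the left half, and all four vials are upright. Joint 6 sits at its range end, so I'll turn it back at once and then check the plunger height.

>>> arm_command(commands=[[[0,0,0],[0,0,8],0],[[0,0,0],[0,0,16],0],[[0,0,0],[0,0,24],0],[[0,0,0],[0,0,30],0],[[0,0,0],[0,0,30],0]])

```text
t: 7.8
eef_pos: [0.3988, -0.1437, 0.2116]
orientation: [-0.081, 0.997, -0.0, -0.001]
force: [-0.5, 0.2, -0.2]
opening: 0.0004
grasp_force: 0.0
```

```bash
python3 chk.py top5; python3 - <<'E'
import pickle
from station import viewer
from h import *
c0=pickle.load(open('d.pkl','rb'))['scene'];c1=viewer.read_camera('scene')
for c,n in((c0,[.45161,.07154]),(c1,[.50697,-.04608])):
    g=c['img'].min(2).astype(int)
    for z in(.085,.076):
        a=np.linspace(0,6.283,120);P=np.array([px(c,[n[0]+.03*np.cos(t),n[1]+.03*np.sin(t),z]) for t in a]);print('pred z',z,'top',P[:,1].min().round(1),'left',P[:,0].min().round(1),'right',P[:,0].max().round(1))
    u=int(round(P[P[:,1].argmin(),0]));y0=int(P[:,1].min())-12
    for k in(-3,0,3): print('col',u+k,y0,g[y0:y0+18,u+k])
E
```

```text
{'t': 7.8, 'eef_pos': array([ 0.39881775, -0.14370788,  0.21155323]), 'force': array([-0.52825272,  0.16761391, -0.15649109]), 'joint_positions': array([-6.23169576e-01,  1.06923999e-01,  1.80805582e+00, -1.00144145e-03,
        1.22717826e+00, -2.35549887e+00])}
tool angle 53.062794645631755 0.2738893330418689
vial turn 59.7 r 64.1 198
vial turn 59.5 r 64.5 192
vial turn 59.0 r 64.8 198
vial turn 58.7 r 65.2 204
pred z 0.085 top 188.4 left 377.7 right 409.0
pred z 0.076 top 192.0 left 377.4 right 408.6
col 389 180 [ 53  54  55  51  54  53  54  53  48 111 255 189 191 191 190 210 245 255]
col 392 180 [ 52  55  54  53  55  55  53  53  49 131 255 186 190 191 192 216 244 255]
col 395 180 [ 52  53  53  55  53  55  51  51  46  95 255 209 187 187 189 196 215 255]
pred z 0.085 top 179.1 left 312.5 right 343.0
pred z 0.076 top 182.6 left 312.6 right 343.0
col 325 170 [ 53  54  50  52  51  54  52  54  52  56 152 224 190 192 190 188 216 209]
col 328 170 [ 51  51  56  54  55  51  54  52  49  60 178 212 191 194 192 191 210 212]
col 331 170 [ 54  55  56  52  53  51  49  52  51  56 160 220 191 190 188 187 216 209]
```

The rim edge sits 1.3 px below its home prediction, against 1.1 px at the start; 9 mm down would be about 3.5 px more. So the plunger is home, and I hand the job in.

```bash
python3 -c "
from station import job_done
print(job_done())"
```

```text
the job is handed in; nothing more can be done
None
```

I pressed the plunger, turned the table one hole counter-clockwise and let it spring home there (camera reads 58.7–59.7° at the vials); all four vials are standing, the arm is clear, and the job is handed in with no verdict returned. One risk: joint 6 read -2.8802 rad against its -2.88 limit while the arm was retreating, before I turned it back.

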